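# Lid the bare candle and hand over the solid one

## Robot

A 6-joint arm with a two-finger parallel gripper is mounted at the origin on the work surface. World frame = base frame: x ahead of the robot, y to its left, z up, the work surface at z = 0. Lengths are in m, angles in rad, forces in N, time in s.
With the tool pointing down it reaches from about 0.25 to 0.775 m from the base axis. Payload 4 kg.
Tool frame: the origin (TCP) lies between the finger pads; the fingertips stand 19 mm ahead of it and the grasp point (between the pads) is the TCP (robot.tip_reach is the y of the fingertips in the tool frame, in m); y points along the fingers, x is the direction in which the jaws open and shut, and the axes are right-handed (so a half turn about y gives the same grasp; the last joint's range is limited). The gripper opens to 94 mm and grips with 3 to 60 N. Pads are 16 mm wide; open, the fingers measure 119 mm over their backs; the gripper's body (75 mm by 177 mm) begins 78 mm behind the grasp point.
Start: joints at [-1.413, 0.087, 1.371, -0, 1.684, -0.103], TCP at [0.142, -0.531, 0.225] pointing down, gripper open.
Joint ranges: [-3.1, 3.1], [-0.76, 2.03], [0.27, 2.55], [-1.08, 4.22], [0.17, 2.65], [-2.57, 2.57]. Speed limits (rad/s): [2.79, 2.79, 3.14, 3.14, 3.14, 3.14].

## Interface

Orientations are given as [roll, pitch, yaw] about the fixed x, y, z axes, in that order (R = Rz(yaw) Ry(pitch) Rx(roll)).
In Python, from bench import robot, imaging, order gives the robot as it stands.
- The arm moves only by the tool send_rows, never from a script. Its argument "moves" is text: rows parted by semicolons, each of 5 numbers parted by spaces: the gripper's target within -1 to 1 (shut at 1, half-way at 0, fully open at -1), then the shift along the tool's x, y, z in m, then the turn about the tool's y in degrees. In form: fingers tx ty tz roll; .... A call has exactly 10 rows; each row shifts and turns the commanded pose from where the row before left it, along the tool's axes as they then stand; what a row does not reach is not made up. A row lasts 1/12 s, in which the tool goes at most 41.7 mm and 7.16 degrees, less where a joint would pass 70% of its speed; a pose out of reach is approached as far as the arm can. A call with a gripper value outside its range is refused whole. The fingers move at their own pace and stop on an object; the grip force is fixed at half the most. Time passes only in rows, so rows that do not move let the fingers close, or fill a call up. It gives the time, the measured TCP pose, the force and the opening at its end, in the units of the state.
- robot.get_obs(): the state, without advancing time (a new reading comes with each control period).
- imaging.snapshot(name): name is "scene" or "top"; returns a dict with "image" (384x512x3 uint8, red, green, blue), "mtx" (3x3 intrinsics, pixels), "R" (3x3) and "t" (3): a world point X has camera coordinates R X + t. Camera axes: x right, y down, z forward; pixel columns grow to the right and rows downward; lengths in m; the calibration is good to about 2 mm. A picture is of the moment at which its call begins. There is no depth.
- order.close_job(): hands the job in, once; it reports no verdict.
Trained networks look in a picture, given as the dict that the camera call returned (one of the last four; its "shot" number tells which), for a name from the list of things; names that differ only in an ending like _2 or _b are one class to them, and where a whole thing is asked for, a point or a joint stands for the part that bears it (a point fixed in the world has none). Each returns a list of dicts, best first, with "conf" (0 to 1); they miss things now and then, are a little off and sometimes report something else, mostly with a low value. They report only what shows in the picture. A call takes as long as a camera call. They do not tell look-alikes from the thing itself.
- imaging.recognise(picture, target): "centre" ([column, row] in pixels, amid what is visible of it).
- imaging.landmark_of(picture, target): "centre" ([column, row] in pixels: a listed point, or the origin of a listed thing).
The state is a dict: "time": time; "joint_positions": joint angles; "qvel": joint speeds; "joint_torque": joint torques, N m; "tool_pos": TCP position; "ee_rot": TCP orientation; "wrist_force": force on the tool from outside, world axes, zero at the start; "wrist_torque": the same for the moment, N m; "width": finger opening in m.
Only numpy, scipy, OpenCV 4.12 (cv2) and the standard library are available. Lean on these libraries where they do the work, as an engineer would, in place of code of your own. Each camera call takes 0.05 s, during which the arm holds its last target.

## Task

A hollow display dummy has got mixed up with a solid candle in the same cup, and one of the two has lost its lid: first put the lid that lies on the table onto the bare candle, seated and level. Then lift each candle by its cup clear of the table, one after the other, to feel which is heavier, and set down upright, without dropping or tipping it, what you have felt. Finish holding the heavier one up for me, upright with its lid on, at least 10 cm above the table, and keep holding it; the lighter stays standing on the table with its lid on, and the phone, marker and scissors are left alone.

Things in the scene. Friction and masses are not known exactly. Their poses are not given: they have to be found in the camera images.
- candle_1_centre (a point): One of two look-alike candles: matt off-white stoneware cup, a plain upright cylinder 64 mm across, 80 mm tall, mouth 54 mm across, hard pale wax to 18 mm below the rim. Point: the cup's centre, 40 mm above its underside, 40 mm below its rim; z up out of the mouth. Either candle may stand in either place, be the bare one, or be the heavier. A grip of 15 to 30 N on the cup is safe.
- candle_2_centre (a point): The other candle, its cup the same in shape and size as candle_1's; point: the cup's centre, 40 mm above its underside; z up. Without lids the solid candle weighs about 325 g and the hollow dummy about 190 g (each within 7 percent); nothing in their looks tells which is which. Wick and shell chips on the wax stay at least 10 mm below the rim.
- lid_1_centre (a point): One of two equal pale-wood lids, 30 g, 29 mm tall: from below a plug 50.6 mm across and 6 mm deep with bevelled edge, a disc 60 mm across and 5 mm thick, a round knob 18 mm across and 18 mm tall. Point: the lid's centre, 14.5 mm above the plug's underside, 5.5 mm below the knob's middle; z up through the knob. It lies on a candle or knob up on the table.
- lid_2_centre (a point): The other lid, the same in shape and size; point: its centre as for lid_1. Loose fit: the plug drops into a cup's mouth with 1.7 mm play all round and the disc rests on the rim; the lid's centre is then 48.5 mm above the cup's centre. At the start one lid is seated on a candle and the other lies knob up on the table, nearer the robot.
- phone: Bystander: a phone in a yellow case lying flat, screen up, 158 x 76 x 9 mm, long side along its x; origin at the centre of its underside.
- marker: Bystander: a black marker pen lying on the table, 131 mm long along its x, 15 mm thick; origin under its middle.
- scissors: Bystander: scissors with red handles lying flat, about 165 mm long along x (blades to +x), 75 mm across the handles, 9 mm thick; origin under the pivot.
Things that resemble listed ones, but are neither listed nor needed, are in the scene too. Leave any blue or yellow look-alike of the part that bears candle_1_centre alone.

How it is judged:
By the outcome, as a careful person would: the job done as asked, in the order asked, and still so for the second after the job is handed in, while the arm keeps its last pose, push and grip.
It also fails if it takes over 72 s, if anything falls off the work surface, if the arm or the gripper's body presses on something with over 40 N, if the wrist force passes 120 N, or if a joint passes its speed limit or range.

## Working session

There is one attempt and no reset: what is moved stays moved. The work goes in short steps, Python scripts to look and compute and a tool call to move; the robot and the scene stay as the last step left them, time stands still between calls to the robot, and variables do not carry over. Pictures are saved under pics/ and viewed, and the job is handed in when it is done.

Besides the shell and the picture viewer there is one more tool, called after "Call:" as name(argument=value, ...) on one line, values as JSON. send_rows: Moves the arm, as the interface text tells. Its arguments: {"type":"object","properties":{"moves":{"type":"string"}},"required":["moves"]}

```bash
mkdir -p pics; ls
cat > h.py <<'E'
import numpy as np, cv2
from bench import robot, imaging, order
def snap(n,f=None):
    p=imaging.snapshot(n)
    if f: cv2.imwrite('pics/'+f,cv2.resize(p['image'][:,:,::-1],(800,600),interpolation=cv2.INTER_CUBIC))
    return p
def ray(p,uv):
    d=np.linalg.inv(p['mtx'])@np.array([uv[0],uv[1],1.]); R=np.array(p['R']);t=np.array(p['t'])
    c=-R.T@t; d=R.T@d; return c,d/np.linalg.norm(d)
def onz(p,uv,z):
    c,d=ray(p,uv); return c+d*(z-c[2])/d[2]
def tri(p1,u1,p2,u2):
    c1,d1=ray(p1,u1);c2,d2=ray(p2,u2)
    A=np.stack([d1,-d2],1); s=np.linalg.lstsq(A,c2-c1,rcond=None)[0]
    a=c1+s[0]*d1;b=c2+s[1]*d2
    return (a+b)/2,np.linalg.norm(a-b)
def proj(p,X):
    q=np.array(p['mtx'])@(np.array(p['R'])@np.array(X)+np.array(p['t'])); return q[:2]/q[2]
E
python3 - <<'E'
from h import *
np.set_printoptions(precision=4,suppress=True)
o=robot.get_obs(); print(o)
s=snap('scene','s0.png'); t=snap('top','t0.png')
for p in (s,t):
    print(-np.array(p['R']).T@p['t'])
    for n in ['candle_1_centre','lid_1_centre','phone','marker','scissors']:
        print(n,[(np.round(d['centre'],1),round(d['conf'],2)) for d in imaging.landmark_of(p,n)])
E
```

```text
pics
{'time': 0.0, 'joint_positions': array([-1.4131,  0.0879,  1.3722, -0.    ,  1.6836, -0.1031]), 'qvel': array([-0.0001, -0.0005, -0.0015, -0.0001, -0.0005,  0.0001]), 'joint_torque': array([  0.0002, -34.0178, -30.2427,   0.0719,   0.0331,  -0.0002]), 'tool_pos': array([ 0.1417, -0.5309,  0.2233]), 'ee_rot': array([-1.5706,  0.0022, -1.31  ]), 'wrist_force': array([ 0.2308,  0.1259, -0.1922]), 'wrist_torque': array([ 0.0273, -0.047 , -0.0423]), 'width': 0.09425556941452692}
[1.0406 0.6006 0.5205]
candle_1_centre [(array([281.5, 248.4]), 0.82), (array([249.3, 229.4]), 0.66), (array([320.7, 238.1]), 0.6)]
lid_1_centre [(array([283.7, 231.5]), 0.79), (array([403.5, 302.3]), 0.58)]
phone [(array([407.4, 301. ]), 0.8)]
marker [(array([190.9, 270.8]), 0.9), (array([292. , 194.1]), 0.73)]
scissors []
[0.4642 0.0028 1.2933]
candle_1_centre [(array([226.5, 187.9]), 0.75), (array([190.9, 225.6]), 0.63), (array([188.3, 188.9]), 0.55)]
lid_1_centre [(array([192.6, 185.8]), 0.73)]
phone [(array([120.8, 227.2]), 0.97), (array([193.7, 188.6]), 0.5)]
marker [(array([225.5, 143. ]), 0.62)]
scissors [(array([372.3, 216.8]), 0.63)]
```

View pics/s0.png

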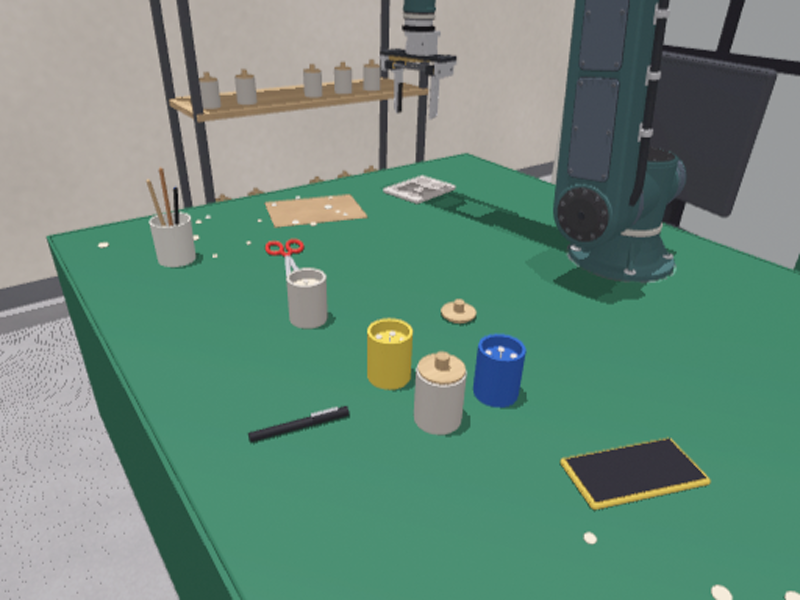

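View pics/t0.png

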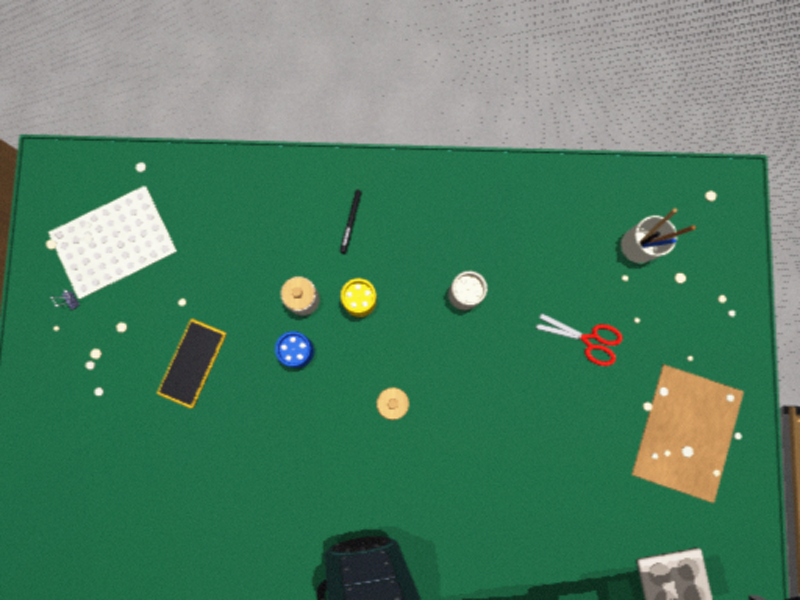

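The scene view shows the bare cup at (307,297), the lidded cup at (440,395) hemmed in by yellow (390,353) and blue (498,370), and the loose lid at (459,311). In the top view these are bare (467,290), lidded (298,294) and lid (393,403). Next I zoom in to measure.

Run:
```python
from h import *
s=snap('scene'); t=snap('top')
def crop(p,x,y,w,h,k,f):
    c=p['image'][y:y+h,x:x+w,::-1]; cv2.imwrite('pics/'+f,cv2.resize(c,(w*k,h*k),interpolation=cv2.INTER_NEAREST))
crop(t,170,165,150,110,5,'tc0.png'); crop(s,175,165,165,115,4,'sc0.png')
```

```text
(no output)
```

View pics/tc0.png

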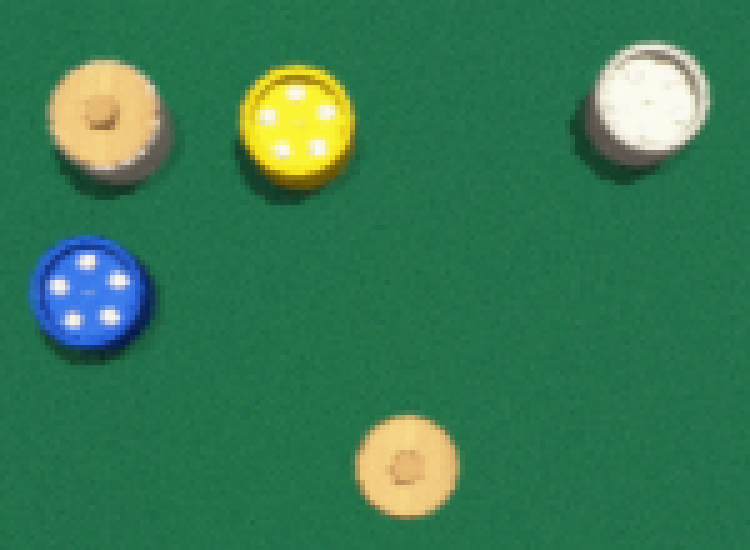

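View pics/sc0.png

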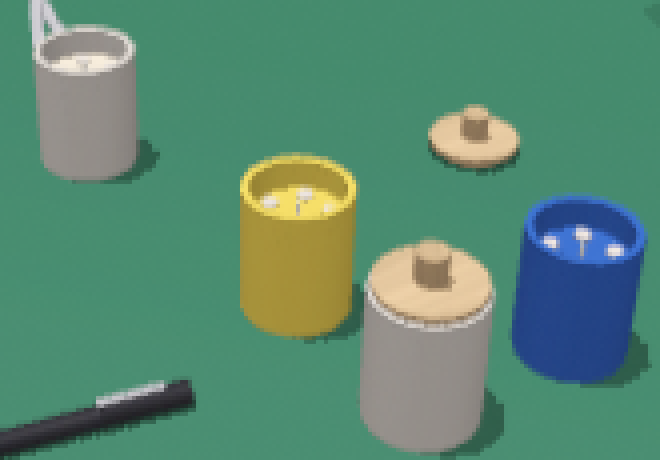

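Run:
```python
from h import *
np.set_printoptions(precision=4,suppress=True)
s=snap('scene'); t=snap('top')
T=lambda x,y:(170+x/5-.5,165+y/5-.5)
S=lambda x,y:(175+x/4-.5,165+y/4-.5)
for n,a,b,z in [('lid table disc',(407.5,467),(474,137),.011),('lidded disc',(104,114),(431,281),.085),('bare rim',(652,98.5),(85,50.5),.08),
  ('yellow',(297,122),(298,184),.08),('blue',(89,291),(585,230),.08)]:
    print(n,*tri(t,T(*a),s,S(*b)),'top@z',onz(t,T(*a),z)[:2],'scene@z',onz(s,S(*b),z)[:2])
def big(p,lo,hi,box):
    x,y,w,h=box
    hsv=cv2.cvtColor(p['image'],cv2.COLOR_RGB2HSV)[y:y+h,x:x+w]
    m=cv2.inRange(hsv,lo,hi); n,l,st,c=cv2.connectedComponentsWithStats(m)
    return [(c[i]+[x,y],st[i][2:]) for i in range(1,n) if st[i][4]>40]
print(big(t,(8,60,120),(22,180,255),(170,165,150,110)))
print(big(s,(8,60,120),(22,180,255),(175,165,165,115)))
```

```text
lid table disc [ 0.4393 -0.0149  0.0079] 0.0010537954936398447 top@z [ 0.4397 -0.0152] scene@z [ 0.4425 -0.0108]
lidded disc [0.6359 0.1656 0.0823] 0.0010902872152987009 top@z [0.6359 0.1649] scene@z [0.638  0.1687]
bare rim [ 0.655  -0.1496  0.077 ] 0.00037037512635033725 top@z [ 0.6547 -0.1493] scene@z [ 0.6575 -0.1444]
yellow [0.6355 0.0545 0.079 ] 0.0003308859819060116 top@z [0.6352 0.0545] scene@z [0.6365 0.0555]
blue [0.5343 0.1708 0.0761] 0.0021279271782049186 top@z [0.5348 0.1695] scene@z [0.5379 0.1752]
[(array([190.4171, 187.5486]), array([ 22,  20, 350], dtype=int32)), (array([250.8968, 257.8839]), array([ 20,  20, 310], dtype=int32))]
[(array([293.0131, 199.393 ]), array([ 21,  15, 229], dtype=int32)), (array([282.3151, 235.6827]), array([ 30,  20, 457], dtype=int32))]
```

Call:
send_rows(moves="-1 0 0 0 5; -1 0 0 0 5; -1 0 0 0 4.9; -1 -0.024 0 0.032 0; -1 -0.024 0 0.032 0; -1 -0.024 0 0.032 0; -1 -0.024 0 0.032 0; -1 -0.024 0 0.032 0; -1 -0.024 0 0.032 0; -1 -0.024 0 0.032 0")

```text
time: 1.63
tool_pos: [0.367, -0.3619, 0.2248]
ee_rot: [-1.57, -0.001, -1.57]
wrist_force: [-0.6, -0.4, 0.6]
width: 0.0938
```

Call:
send_rows(moves="-1 -0.024 0 0.032 0; -1 -0.024 0 0.032 0; -1 -0.024 0 0.032 0; -1 -0.024 0 0.032 0; -1 -0.024 0 0.032 0; -1 -0.024 0 0.032 0; -1 -0.024 0 0.032 0; -1 -0.024 0 0.032 0; -1 -0.021 0 0.032 0; -1 0 0 0 0")

```text
time: 2.47
tool_pos: [0.6577, -0.1449, 0.2216]
ee_rot: [-1.571, 0.003, -1.563]
wrist_force: [-0.3, 0.3, -0.4]
width: 0.0935
```

Call:
send_rows(moves="-1 0 0.03 0 0; -1 0 0.03 0 0; -1 0 0.03 0 0; -1 0 0.03 0 0; -1 0 0.03 0 0; -1 0 0.02 0 0; -1 0 0.01 0 0; 0.1 0 0 0 0; 0.3 0 0 0 0; 0.5 0 0 0 0")

```text
time: 3.3
tool_pos: [0.6549, -0.1507, 0.047]
ee_rot: [-1.567, -0.001, -1.57]
wrist_force: [-0.7, 1.0, 0.2]
width: 0.0771
```

Call:
send_rows(moves="0.5 0 0 0 0; 0.5 0 0 0 0; 0.5 0 0 0 0; 0.5 0 0 0 0; 0.5 0 0 0 0; -1 0 0 0 0; -1 0 0 0 0; -1 0 0 0 0; -1 0 0 0 0; -1 0 -0.01 0 0")

```text
time: 4.13
tool_pos: [0.6516, -0.1496, 0.0515]
ee_rot: [-1.577, 0.002, -1.57]
wrist_force: [0.7, -0.1, -0.6]
width: 0.0926
```

Run:
```python
from h import *
for i in range(3):
    o=robot.get_obs(); print(o['tool_pos'],o['ee_rot'],o['width'],o['wrist_force'])
snap('scene','s1.png')
```

```text
[ 0.65155223 -0.14962908  0.05149909] [-1.57664959e+00  1.52025633e-03 -1.57018878e+00] 0.09256826091435692 [ 0.65992861 -0.06668167 -0.57982561]
[ 0.65155223 -0.14962908  0.05149909] [-1.57664959e+00  1.52025633e-03 -1.57018878e+00] 0.09256826091435692 [ 0.65992861 -0.06668167 -0.57982561]
[ 0.65155223 -0.14962908  0.05149909] [-1.57664959e+00  1.52025633e-03 -1.57018878e+00] 0.09256826091435692 [ 0.65992861 -0.06668167 -0.57982561]
```

View pics/s1.png

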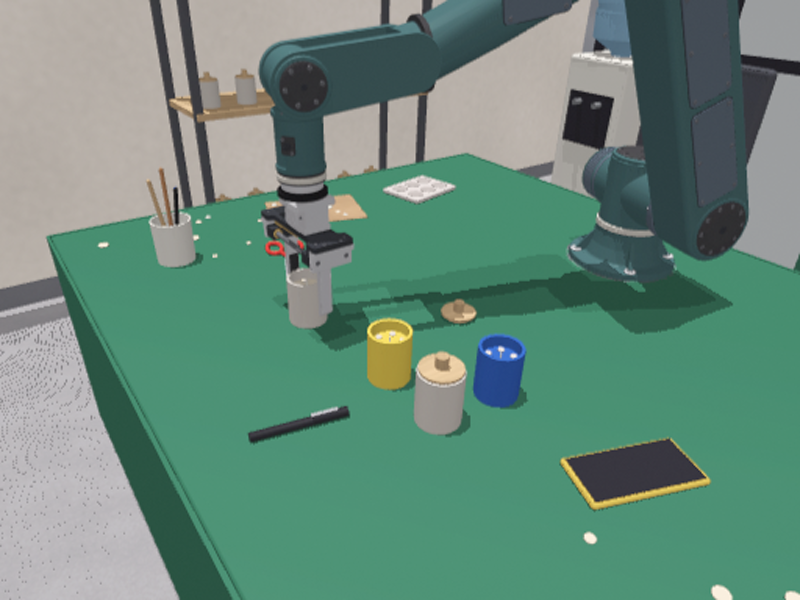

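Call:
send_rows(moves="-1 0 0 0 -7; -1 0 0 0 -7; -1 0 0 0 -7; -1 0 0 0 -7; -1 0 0 0 -7; -1 0 0 0 -7; -1 0 0 0 -7; -1 0 0 0 -7; -1 0 0 0 -7; -1 0 0 0 -7")

```text
time: 5.02
tool_pos: [0.6539, -0.1503, 0.0552]
ee_rot: [-1.571, -0.001, -0.342]
wrist_force: [0.8, -0.2, 0.4]
width: 0.094
```

Call:
send_rows(moves="-1 0 0 0 -7; -1 0 0 0 -7; -1 0 0 0 -6; 0.3 0 0 0 0; 0.5 0 0 0 0; 0.5 0 0 0 0; 0.5 0 0 0 0; 0.5 0 0 0 0; 0.5 0 0 0 0; 0.5 0 0 0 0")

```text
time: 5.85
tool_pos: [0.6542, -0.15, 0.0548]
ee_rot: [-1.571, -0.002, 0.0]
wrist_force: [1.2, -0.4, -0.5]
width: 0.0629
```

Call:
send_rows(moves="-1 0 0 0 0; -1 0 0 0 0; -1 0 0 0 0; -1 0 -0.03 0 0; -1 0 -0.035 0 0; -1 0 -0.035 0 0; -1 -0.033 0 0.021 0; -1 -0.033 0 0.021 0; -1 -0.033 0 0.021 0; -1 -0.033 0 0.021 0")

```text
time: 6.68
tool_pos: [0.5198, -0.0655, 0.1544]
ee_rot: [-1.571, 0.0, 0.0]
wrist_force: [-0.0, -0.0, -0.5]
width: 0.094
```

Run:
```python
from h import *
np.set_printoptions(precision=4,suppress=True)
t=snap('top')
c=t['image'][165:275,170:320,::-1]; cv2.imwrite('pics/tc1.png',cv2.resize(c,(750,550),interpolation=cv2.INTER_NEAREST))
s=snap('scene','s2.png')
c=s['image'][165:280,175:340,::-1]; cv2.imwrite('pics/sc1.png',cv2.resize(c,(660,460),interpolation=cv2.INTER_NEAREST))
# predicted rim centre from commanded cup pose
print(proj(t,(.654,-.15,.08)),proj(s,(.654,-.15,.08)))
```

```text
[300.1356 184.4485] [195.8916 175.8974]
```

View pics/sc1.png

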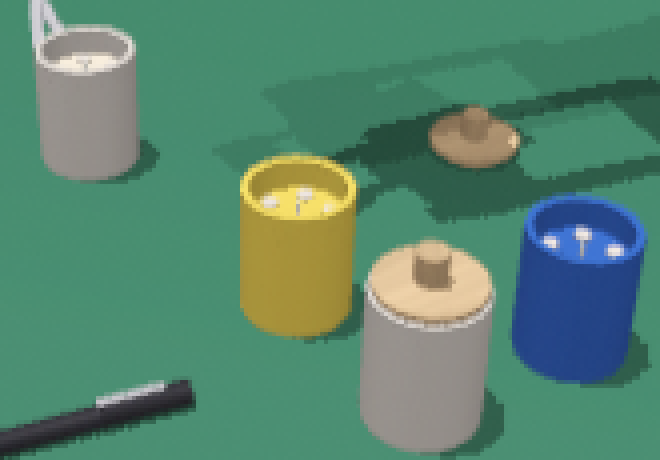

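View pics/tc1.png

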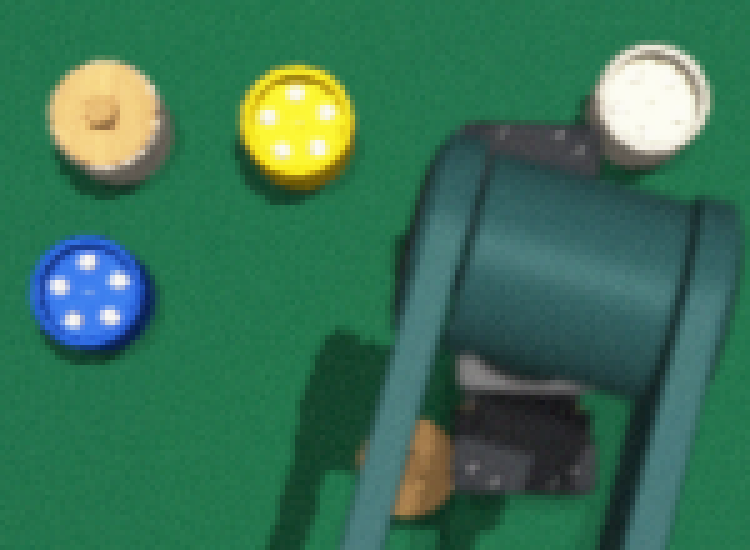

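Call:
send_rows(moves="-1 -0.028 0 0.017 0; -1 -0.028 0 0.017 0; -1 -0.026 0 0.017 0; 0 0 0.03 0 0; 0 0 0.03 0 0; 0 0 0.03 0 0; 0 0 0.02 0 0; 0 0 0.008 0 0; 0 0 0.004 0 0; 0 0 0 0 0")

```text
time: 7.62
tool_pos: [0.4398, -0.0155, 0.0324]
ee_rot: [-1.571, 0.0, 0.001]
wrist_force: [-0.6, 0.7, -0.5]
width: 0.0512
```

Run:
```python
from h import *
s=snap('scene')
c=s['image'][130:230,240:360,::-1]; cv2.imwrite('pics/sc2.png',cv2.resize(c,(720,600),interpolation=cv2.INTER_NEAREST))
```

```text
(no output)
```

View pics/sc2.png

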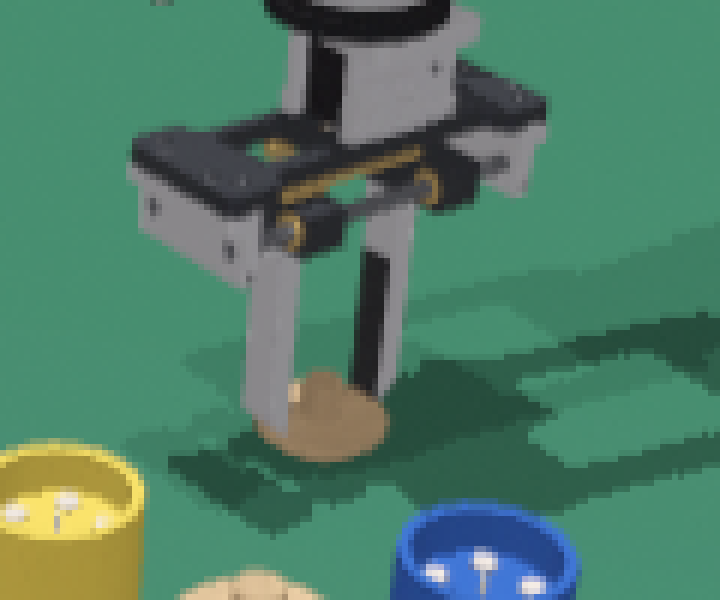

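The fingers straddle the knob, with the tips just above the disc. I'll pinch, reopen, turn 90° and pinch again so the knob is centred both ways.

Call:
send_rows(moves="1 0 0 0 0; 1 0 0 0 0; 1 0 0 0 0; 1 0 0 0 0; 1 0 0 0 0; 1 0 0 0 0; 0.2 0 0 0 0; 0.2 0 0 0 0; 0.2 0 0 0 7; 0.2 0 0 0 7")

```text
time: 8.5
tool_pos: [0.4392, -0.0152, 0.0322]
ee_rot: [-1.571, 0.0, -0.249]
wrist_force: [0.9, 0.1, 0.0]
width: 0.0368
```

Call:
send_rows(moves="0.2 0 0 0 7; 0.2 0 0 0 7; 0.2 0 0 0 7; 0.2 0 0 0 7; 0.2 0 0 0 7; 0.2 0 0 0 7; 0.2 0 0 0 7; 0.2 0 0 0 7; 0.2 0 0 0 7; 0.2 0 0 0 7")

```text
time: 9.33
tool_pos: [0.4392, -0.0152, 0.0322]
ee_rot: [-1.571, 0.0, -1.471]
wrist_force: [-0.1, -0.4, -0.7]
width: 0.0375
```

Call:
send_rows(moves="0.2 0 0 0 6; 0.6 0 0 0 0; 1 0 0 0 0; 1 0 0 0 0; 1 0 0 0 0; 1 0 0 0 0; 1 0 0 0 0; 1 0 -0.01 0 0; 1 0 -0.02 0 0; 1 0 -0.02 0 0")

```text
time: 10.17
tool_pos: [0.4387, -0.0151, 0.0828]
ee_rot: [-1.573, 0.0, -1.57]
wrist_force: [1.0, -0.0, -0.8]
width: 0.0172
```

Call:
send_rows(moves="1 0 -0.035 0 0; 1 0 -0.035 0 0; 1 0.015 -0.007 0.024 0; 1 0.02 0 0.032 0; 1 0.02 0 0.032 0; 1 0.02 0 0.032 0; 1 0.02 0 0.032 0; 1 0.02 0 0.032 0; 1 0.02 0 0.03 0; 1 0 0 0 0")

```text
time: 11.0
tool_pos: [0.657, -0.1539, 0.156]
ee_rot: [-1.572, -0.001, -1.573]
wrist_force: [-0.9, 0.6, -0.9]
width: 0.0172
```

Run:
```python
from h import *
s=snap('scene'); 
c=s['image'][120:220,140:260,::-1]; cv2.imwrite('pics/sc3.png',cv2.resize(c,(720,600),interpolation=cv2.INTER_NEAREST))
```

```text
(no output)
```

View pics/sc3.png

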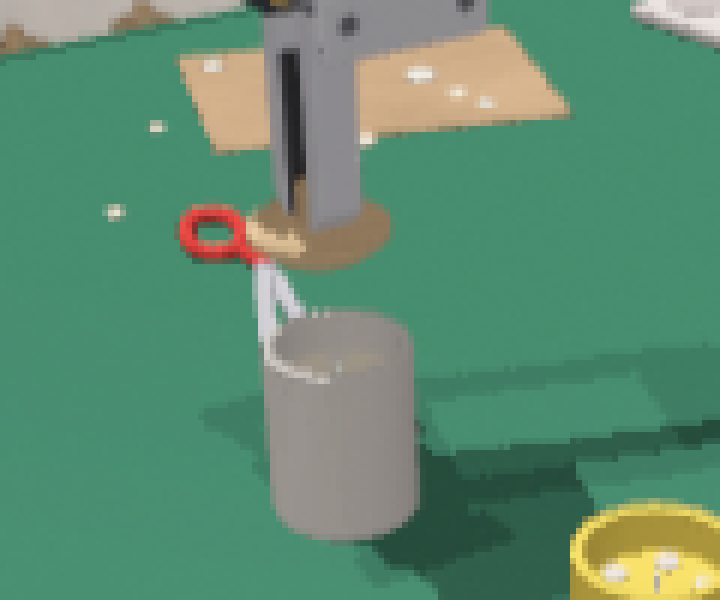

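Call:
send_rows(moves="1 0 0 0 0; 1 0 0.01 0 0; 1 0 0.01 0 0; 1 0 0.01 0 0; 1 0 0.006 0 0; 1 0 0 0 0; 1 0 0 0 0; 1 0 0 0 0; 1 0 0 0 0; 1 0 0 0 0")

```text
time: 11.88
tool_pos: [0.6539, -0.1502, 0.1243]
ee_rot: [-1.569, -0.001, -1.57]
wrist_force: [0.2, -0.2, 0.2]
width: 0.0171
```

Run:
```python
from h import *
s=snap('scene'); t=snap('top')
print(robot.get_obs()['tool_pos'],proj(s,(.654,-.15,.08)),proj(s,(.654,-.15,.098)))
c=s['image'][120:220,140:260,::-1]; cv2.imwrite('pics/sc4.png',cv2.resize(c,(720,600),interpolation=cv2.INTER_NEAREST))
```

```text
[ 0.65382546 -0.15017252  0.12405304] [195.89162321 175.89737641] [195.52037053 169.53130648]
```

View pics/sc4.png

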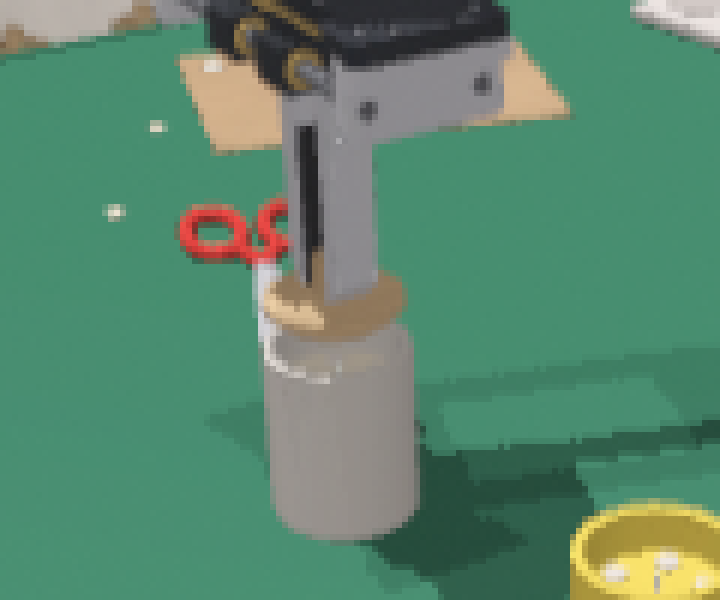

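Call:
send_rows(moves="1 0 0.004 0 0; 1 0 0.003 0 0; 1 0 0.003 0 0; 1 0 0.002 0 0; 1 0 0.002 0 0; 1 0 0.001 0 0; 1 0 0.001 0 0; 1 0 0 0 0; 1 0 0 0 0; 1 0 0 0 0")

```text
time: 12.82
tool_pos: [0.6536, -0.1501, 0.1077]
ee_rot: [-1.57, -0.0, -1.57]
wrist_force: [0.0, -0.2, -0.5]
width: 0.0171
```

Run:
```python
from h import *
s=snap('scene')
print(robot.get_obs())
c=s['image'][120:220,140:260,::-1]; cv2.imwrite('pics/sc5.png',cv2.resize(c,(720,600),interpolation=cv2.INTER_NEAREST))
```

```text
{'time': 12.8667, 'joint_positions': array([-3.10140896e-01,  3.98781499e-01,  1.22495394e+00, -1.03120110e-04,
        1.51738716e+00,  1.25988182e+00]), 'qvel': array([ 5.85350595e-04, -2.11374014e-04, -1.43846344e-03,  9.94945744e-04,
        4.70171135e-05,  1.04796182e-03]), 'joint_torque': array([-1.53884430e-03, -4.62972593e+01, -2.95966709e+01,  3.75005056e-02,
       -6.57278253e-02,  3.19819051e-06]), 'tool_pos': array([ 0.65365262, -0.15008469,  0.10772864]), 'ee_rot': array([-1.57038031e+00, -2.41842653e-04, -1.57001729e+00]), 'wrist_force': array([-0.12550698, -0.23313819, -0.95319288]), 'wrist_torque': array([ 0.0459214 ,  0.02242362, -0.02697871]), 'width': 0.017130228773996576}
```

View pics/sc5.png

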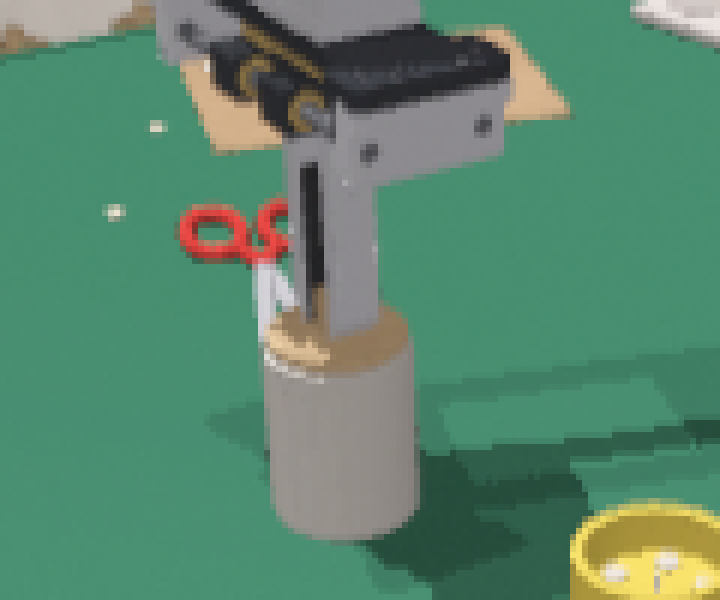

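Call:
send_rows(moves="1 0 0.0005 0 0; 0.5 0 0 0 0; 0 0 0 0 0; -1 0 0 0 0; -1 0 0 0 0; -1 0 0 0 0; -1 0 -0.02 0 0; -1 0 -0.02 0 0; -1 0 -0.02 0 0; -1 0 -0.01 0 0")

```text
time: 13.7
tool_pos: [0.6545, -0.1504, 0.1803]
ee_rot: [-1.566, -0.001, -1.57]
wrist_force: [0.2, 0.0, 0.5]
width: 0.0732
```

Run:
```python
from h import *
s=snap('scene')
c=s['image'][120:220,140:260,::-1]; cv2.imwrite('pics/sc6.png',cv2.resize(c,(720,600),interpolation=cv2.INTER_NEAREST))
```

```text
(no output)
```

View pics/sc6.png

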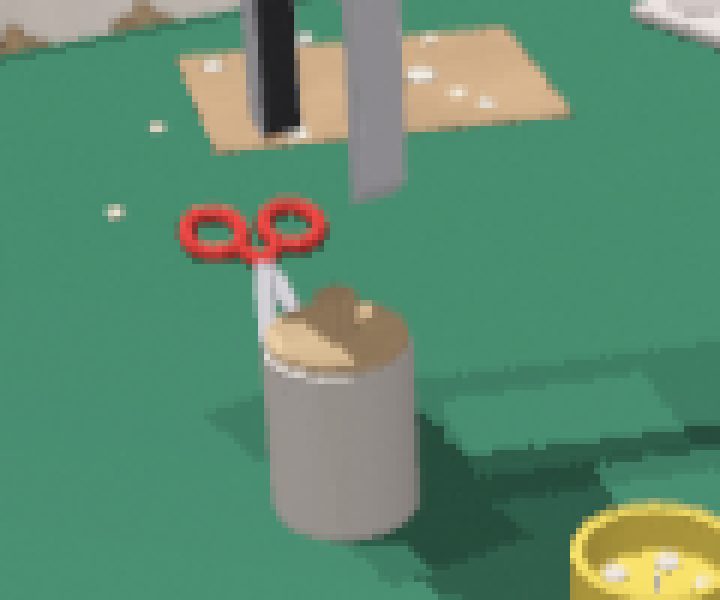

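Call:
send_rows(moves="-1 0 0 0 0; -1 0 0 0 0; -1 0 0.03 0 0; -1 0 0.03 0 0; -1 0 0.03 0 0; -1 0 0.03 0 0; -1 0 0.01 0 0; -1 0 0.0025 0 0; -1 0 0 0 0; -1 0 0 0 0")

```text
time: 14.58
tool_pos: [0.6546, -0.1504, 0.0462]
ee_rot: [-1.568, -0.001, -1.57]
wrist_force: [-0.1, -0.1, 0.8]
width: 0.094
```

```bash
cat >> h.py <<'E'
def weigh(n=14):
    F=[];Q=[]
    for i in range(n):
        imaging.snapshot('scene'); o=robot.get_obs(); F.append(o['wrist_force']); Q.append(o['joint_torque'])
    F=np.array(F); Q=np.array(Q)
    print('F',F.mean(0),'se',F.std(0)/n**.5,'Q',Q.mean(0)[1:3],o['width'],o['tool_pos'],o['time'])
E
python3 - <<'E'
from h import *
weigh()
E
```

```text
F [-0.02807088 -0.017826   -0.05794413] se [0.1091714  0.12229141 0.12078402] Q [-46.66633027 -28.39521251] 0.09436313157379157 [ 0.65347685 -0.15002866  0.04438193] 15.2833
```

Call:
send_rows(moves="0.5 0 0 0 0; 1 0 0 0 0; 1 0 0 0 0; 1 0 0 0 0; 1 0 0 0 0; 1 0 0 0 0; 1 0 -0.004 0 0; 1 0 -0.01 0 0; 1 0 -0.01 0 0; 1 0 -0.01 0 0")

```text
time: 16.12
tool_pos: [0.6534, -0.1501, 0.0792]
ee_rot: [-1.571, -0.0, -1.57]
wrist_force: [-0.1, 0.2, -3.7]
width: 0.0644
```

Call:
send_rows(moves="1 0 -0.006 0 0; 1 0 0 0 0; 1 0 0 0 0; 1 0 0 0 0; 1 0 0 0 0; 1 0 0 0 0; 1 0 0 0 0; 1 0 0 0 0; 1 0 0 0 0; 1 0 0 0 0")

```text
time: 16.95
tool_pos: [0.6535, -0.1501, 0.0843]
ee_rot: [-1.571, -0.0, -1.57]
wrist_force: [-0.1, -0.2, -4.2]
width: 0.065
```

Run:
```python
from h import *
weigh(); snap('scene','s7.png')
```

```text
F [-0.12117589  0.06531352 -3.56843096] se [0.11799025 0.10577219 0.1242739 ] Q [-48.79489865 -30.91626176] 0.06440741971518235 [ 0.65354211 -0.15004482  0.08449564] 17.65
```

View pics/s7.png

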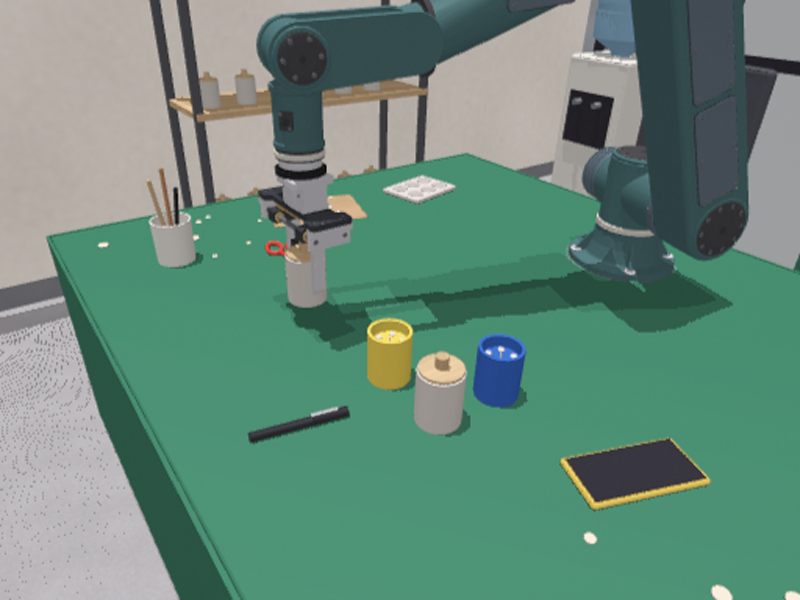

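It lifts level with the lid on and weighs about 3.5 N (~358 g), so it looks like the solid one. I'll set it down gently and weigh the other.

Call:
send_rows(moves="1 0 0.01 0 0; 1 0 0.01 0 0; 1 0 0.008 0 0; 1 0 0.005 0 0; 1 0 0.003 0 0; 1 0 0.002 0 0; 1 0 0.001 0 0; 1 0 0.0005 0 0; 1 0 0 0 0; 1 0 0 0 0")

```text
time: 18.53
tool_pos: [0.6539, -0.1502, 0.0456]
ee_rot: [-1.57, -0.0, -1.57]
wrist_force: [-1.6, -0.1, -3.8]
width: 0.0645
```

Call:
send_rows(moves="1 0 0.0005 0 0; 1 0 0 0 0; 0.5 0 0 0 0; -1 0 0 0 0; -1 0 0 0 0; -1 0 0 0 0; -1 0 0 0 0; -1 0 -0.02 0 0; -1 0 -0.03 0 0; -1 0 -0.04 0 0")

```text
time: 19.37
tool_pos: [0.6515, -0.1494, 0.1317]
ee_rot: [-1.578, 0.002, -1.57]
wrist_force: [0.1, -0.1, -0.9]
width: 0.0941
```

Call:
send_rows(moves="-1 0 -0.035 0 0; -1 -0.02 -0.015 -0.002 0; -1 -0.037 0 -0.002 0; -1 -0.037 0 -0.002 0; -1 -0.037 0 -0.002 0; -1 -0.037 0 -0.002 0; -1 -0.037 0 -0.002 0; -1 -0.037 0 -0.002 0; -1 -0.037 0 -0.002 0; -1 -0.036 0 -0.002 0")

```text
time: 20.2
tool_pos: [0.6351, 0.1669, 0.1852]
ee_rot: [-1.57, 0.0, -1.57]
wrist_force: [1.1, 0.6, 0.4]
width: 0.0939
```

Call:
send_rows(moves="-1 0 0 0 -7; -1 0 0 0 -7; -1 0 0 0 -7; -1 0 0 0 -7; -1 0 0 0 -7; -1 0 0 0 -7; -1 0 0 0 -3; -1 0 0 0 0; -1 0 0 0 0; -1 0 0 0 0")

```text
time: 21.03
tool_pos: [0.6354, 0.1649, 0.1847]
ee_rot: [-1.57, -0.0, -0.786]
wrist_force: [0.0, -0.2, -0.3]
width: 0.0941
```

Run:
```python
from h import *
print(robot.get_obs()['tool_pos'])
snap('scene','s8.png');t=snap('top','t8.png')
```

```text
[0.63538798 0.16491781 0.18472641]
```

View pics/s8.png

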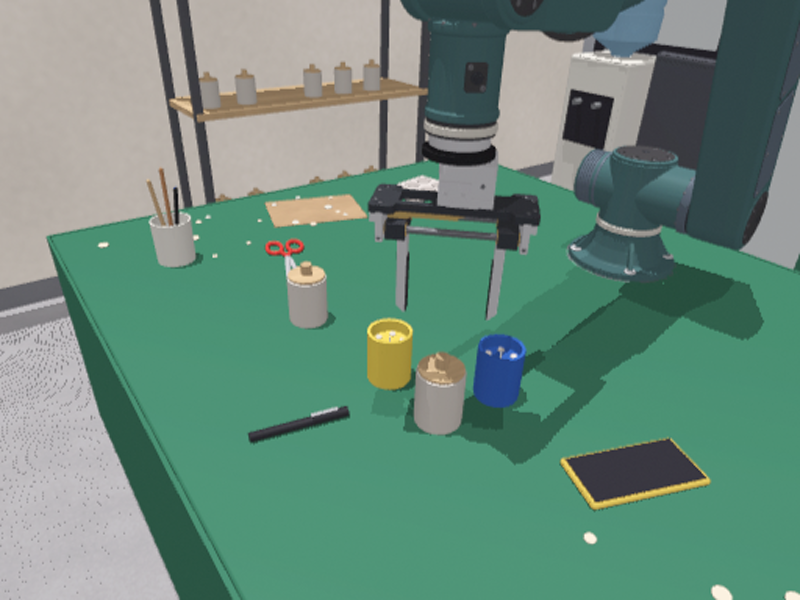

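View pics/t8.png

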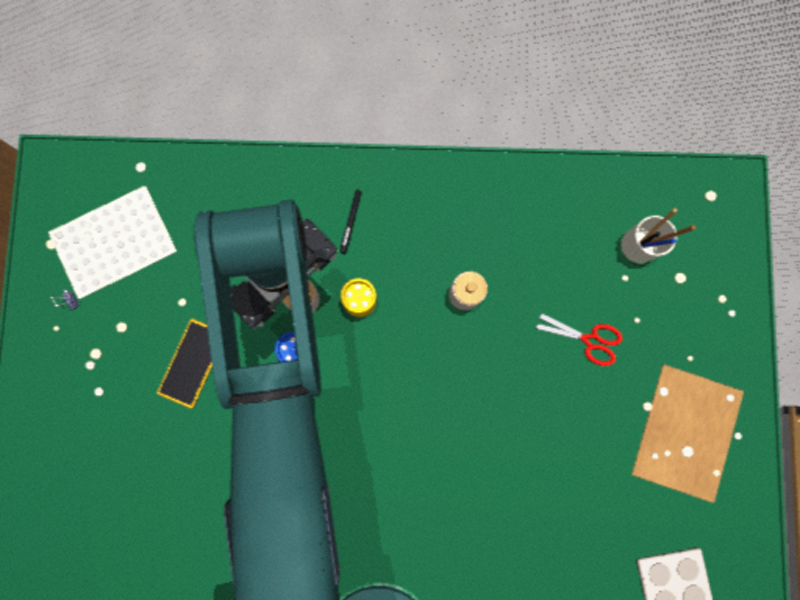

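Both lidded candles stand: (307,297) and (440,395) in the scene view. The jaws are diagonal to the neighbours, so I'll descend.

Call:
send_rows(moves="-1 0 0.03 0 0; -1 0 0.03 0 0; -1 0 0.02 0 0; -1 0 0.02 0 0; -1 0 0.02 0 0; -1 0 0.015 0 0; -1 0 0.005 0 0; -1 0 0 0 0; -1 0 0 0 0; -1 0 0 0 0")

```text
time: 21.97
tool_pos: [0.6364, 0.1651, 0.0463]
ee_rot: [-1.568, -0.002, -0.785]
wrist_force: [1.0, -0.2, 0.1]
width: 0.0938
```

Run:
```python
from h import *
weigh(); snap('scene','s9.png')
```

```text
F [ 0.05142136 -0.05175212  0.00371214] se [0.14236883 0.14714169 0.15419443] Q [-45.48267858 -28.31311213] 0.09348693696588393 [0.63524916 0.16491303 0.04434553] 22.6667
```

View pics/s9.png

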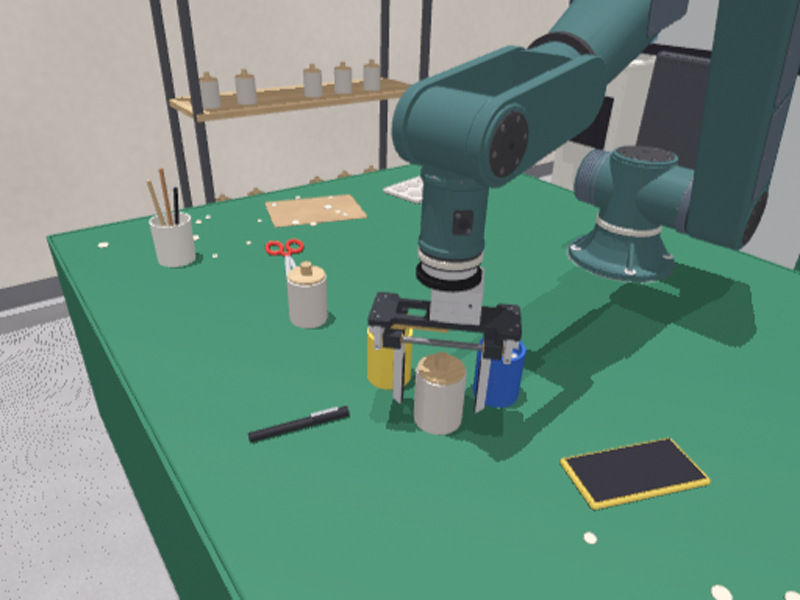

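The cup is between the fingers and clear of the yellow and blue cups. Now I grip and lift.

Call:
send_rows(moves="0.5 0 0 0 0; 1 0 0 0 0; 1 0 0 0 0; 1 0 0 0 0; 1 0 0 0 0; 1 0 0 0 0; 1 0 -0.004 0 0; 1 0 -0.01 0 0; 1 0 -0.01 0 0; 1 0 -0.01 0 0")

```text
time: 23.55
tool_pos: [0.6354, 0.1649, 0.0796]
ee_rot: [-1.571, -0.0, -0.785]
wrist_force: [0.4, 0.6, -2.0]
width: 0.0647
```

Call:
send_rows(moves="1 0 -0.006 0 0; 1 0 0 0 0; 1 0 0 0 0; 1 0 0 0 0; 1 0 0 0 0; 1 0 0 0 0; 1 0 0 0 0; 1 0 0 0 0; 1 0 0 0 0; 1 0 0 0 0")

```text
time: 24.38
tool_pos: [0.6352, 0.1649, 0.0843]
ee_rot: [-1.571, 0.0, -0.785]
wrist_force: [-0.1, -0.1, -2.4]
width: 0.0649
```

Run:
```python
from h import *
weigh(); snap('scene','s10.png')
```

```text
F [-0.05249143  0.03878784 -2.1828982 ] se [0.13712825 0.15068796 0.15032586] Q [-46.44880056 -30.06905947] 0.06478218872151886 [0.63530556 0.16489735 0.08443238] 25.0833
```

View pics/s10.png

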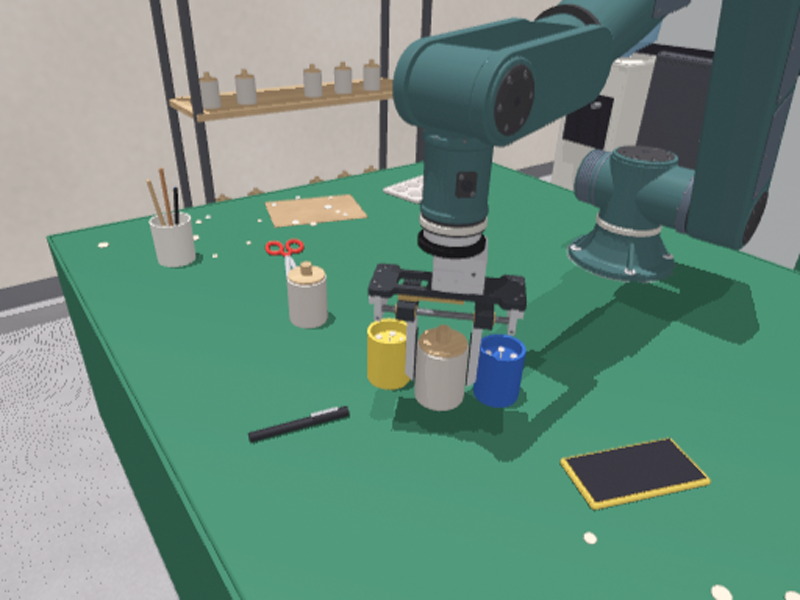

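This one weighs 2.19 N (~223 g), which makes it the hollow dummy. It's up, level and lidded, so I'll set it back and return to the heavier one.

Call:
send_rows(moves="1 0 0.01 0 0; 1 0 0.01 0 0; 1 0 0.008 0 0; 1 0 0.005 0 0; 1 0 0.003 0 0; 1 0 0.002 0 0; 1 0 0.001 0 0; 1 0 0.0005 0 0; 1 0 0 0 0; 1 0 0 0 0")

```text
time: 25.97
tool_pos: [0.6356, 0.165, 0.0455]
ee_rot: [-1.57, -0.001, -0.785]
wrist_force: [0.5, 0.2, -1.2]
width: 0.0646
```

Call:
send_rows(moves="1 0 0.0005 0 0; 1 0 0 0 0; 0.5 0 0 0 0; -1 0 0 0 0; -1 0 0 0 0; -1 0 0 0 0; -1 0 0 0 0; -1 0 -0.02 0 0; -1 0 -0.03 0 0; -1 0 -0.04 0 0")

```text
time: 26.8
tool_pos: [0.6331, 0.1645, 0.1315]
ee_rot: [-1.577, 0.004, -0.785]
wrist_force: [-0.4, 0.5, 0.3]
width: 0.0936
```

Call:
send_rows(moves="-1 0 -0.035 0 0; -1 0 -0.015 0 0; -1 0 0 0 7; -1 0 0 0 7; -1 0 0 0 7; -1 0 0 0 7; -1 0 0 0 7; -1 0 0 0 7; -1 0 0 0 3; -1 0 0 0 0")

```text
time: 27.63
tool_pos: [0.6354, 0.1649, 0.1847]
ee_rot: [-1.57, -0.0, -1.571]
wrist_force: [0.7, -0.6, 0.1]
width: 0.0941
```

Run:
```python
from h import *
o=robot.get_obs();print(o['tool_pos'],o['ee_rot'])
snap('scene','s11.png')
```

```text
[0.63537718 0.16493739 0.18472264] [-1.57032408e+00 -2.23208248e-05 -1.57081797e+00]
```

View pics/s11.png

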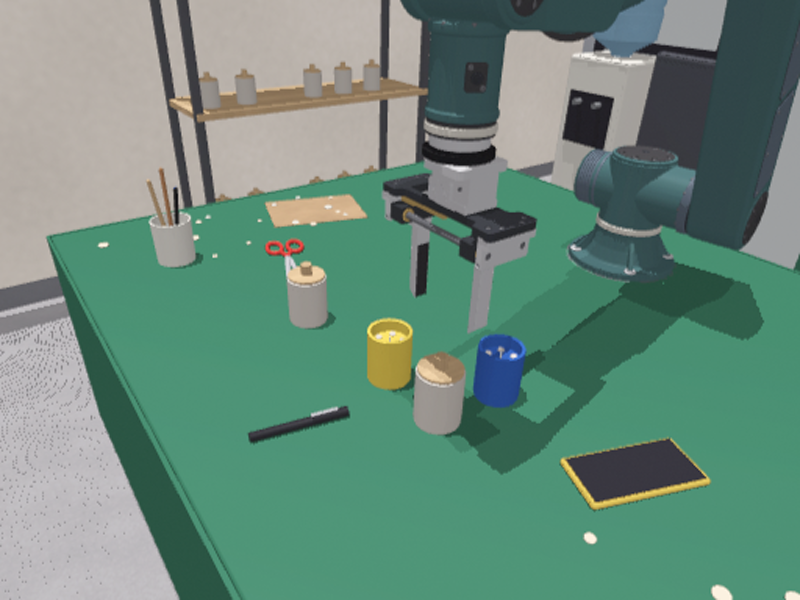

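Call:
send_rows(moves="-1 0.02 0 0.002 0; -1 0.037 0 0.002 0; -1 0.037 0 0.002 0; -1 0.037 0 0.002 0; -1 0.037 0 0.002 0; -1 0.037 0 0.002 0; -1 0.037 0 0.002 0; -1 0.037 0 0.002 0; -1 0.036 0 0.002 0; -1 0 0 0 0")

```text
time: 28.52
tool_pos: [0.653, -0.1574, 0.184]
ee_rot: [-1.571, -0.004, -1.576]
wrist_force: [-0.3, 0.5, -0.6]
width: 0.0939
```

Call:
send_rows(moves="-1 0 0 0 0; -1 0 0.03 0 0; -1 0 0.03 0 0; -1 0 0.03 0 0; -1 0 0.025 0 0; -1 0 0.015 0 0; -1 0 0.01 0 0; -1 0 0 0 0; -1 0 0 0 0; 0.5 0 0 0 0")

```text
time: 29.35
tool_pos: [0.6548, -0.1498, 0.0466]
ee_rot: [-1.568, -0.001, -1.569]
wrist_force: [0.4, 0.4, 0.2]
width: 0.0899
```

Call:
send_rows(moves="1 0 0 0 0; 1 0 0 0 0; 1 0 0 0 0; 1 0 0 0 0; 1 0 0 0 0; 1 0 0 0 0; 1 0 -0.005 0 0; 1 0 -0.01 0 0; 1 0 -0.015 0 0; 1 0 -0.02 0 0")

```text
time: 30.18
tool_pos: [0.6517, -0.1496, 0.0922]
ee_rot: [-1.577, 0.002, -1.57]
wrist_force: [-0.3, -0.7, -4.3]
width: 0.0646
```

Call:
send_rows(moves="1 0 -0.02 0 0; 1 0 -0.02 0 0; 1 0 -0.02 0 0; 1 0 -0.015 0 0; 1 0 -0.01 0 0; 1 0 -0.005 0 0; 1 0 0 0 0; 1 0 0 0 0; 1 0 0 0 0; 1 0 0 0 0")

```text
time: 31.02
tool_pos: [0.6528, -0.1498, 0.1826]
ee_rot: [-1.574, 0.001, -1.57]
wrist_force: [-0.2, -0.3, -3.5]
width: 0.0649
```

Run:
```python
from h import *
weigh(8); s=snap('scene','s12.png');t=snap('top','t12.png')
c=s['image'][100:250,150:350,::-1]; cv2.imwrite('pics/sc12.png',cv2.resize(c,(800,600),interpolation=cv2.INTER_NEAREST))
```

```text
F [-0.22406169  0.01613335 -3.53630996] se [0.11062738 0.14029213 0.19825702] Q [-48.08088273 -32.05407366] 0.0642265859607993 [ 0.65353342 -0.15006325  0.18446625] 31.4167
```

View pics/sc12.png

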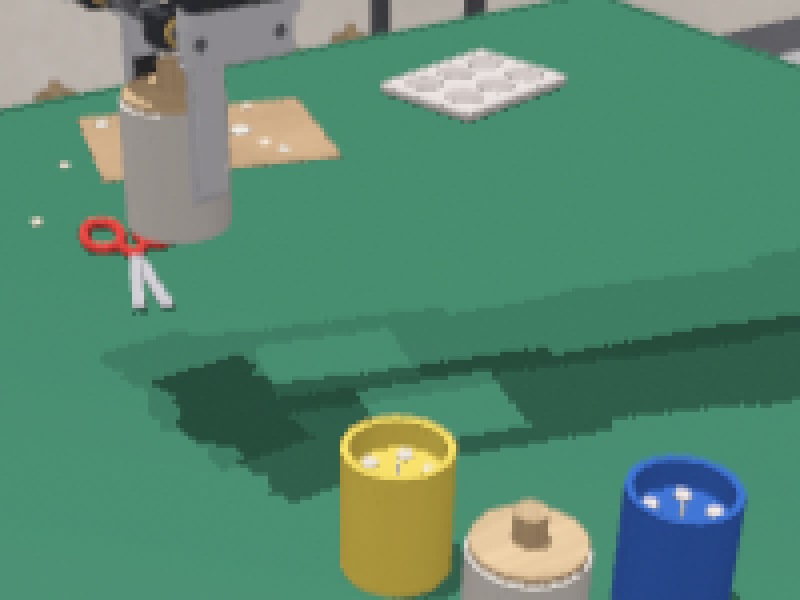

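View pics/t12.png

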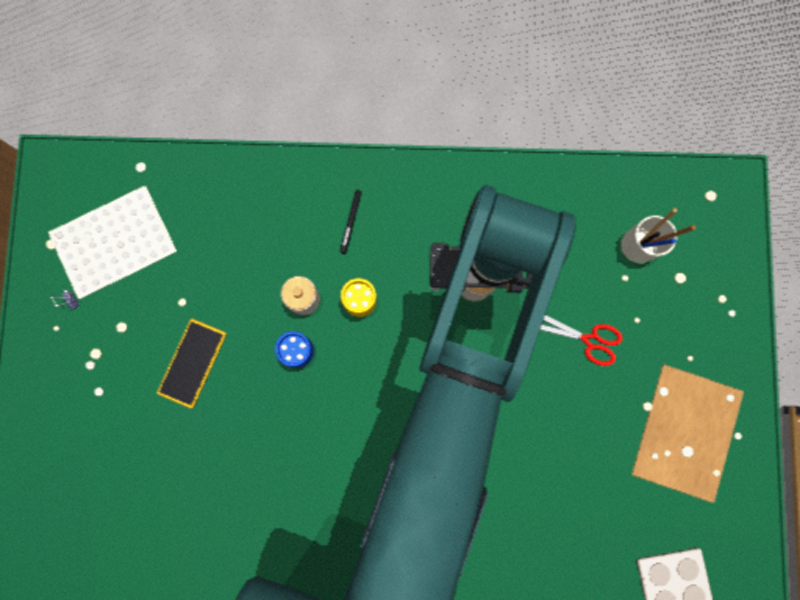

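The heavy candle is held upright with its lid on and its underside about 14 cm up. The lighter one stands lidded, and phone, marker and scissors are where they were. Handing in.

Run:
```python
from h import *
print(order.close_job())
```

```text
the job is handed in; nothing more can be done
None
```

The job is done and handed in: the arm is holding the heavier candle up, upright and with its lid on.

- **Lid:** I put the loose lid on the bare candle first. The picture showed it seated and level, with no downward force building up. Before that, I squeezed the cup and the knob lightly from two sides to centre them. This shifted the cup about 1 mm on the table.
- **Weighing:** The candle I lidded pulled about 3.5 N, or 358 g, so it is the solid one. The other pulled about 2.2 N, or 223 g, so it is the hollow dummy. Both match the given weights plus a lid. Each was set down gently before release and stayed upright.
- **Last checks, at about 31 of the 72 s:** The heavier candle's underside is about 14 cm above the table and the grip is steady at 64 mm, still reading 3.5 N. The lighter one stands lidded in its place. The phone, marker, scissors and the blue and yellow cups look unmoved.

The scene camera read about 1 pixel off in row from the arm and the top camera, so I relied on the top camera for positions. Arm positions read right after fast moves were off by up to 8 mm until it settled. No check failed.

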